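# Trip the pawl and lower the sorting lift

### The arm

A 6-joint arm with a two-finger parallel gripper is mounted at the origin on the work surface. World frame = base frame: x ahead of the robot, y to its left, z up, the work surface at z = 0. Lengths are in m, angles in rad, forces in N, time in s.
With the tool pointing down it reaches from about 0.375 to 0.825 m from the base axis. Payload 5.5 kg.
Tool frame: the origin (TCP) lies midway between the tips of the shut fingers; the grasp point (between the pads) lies 19 mm behind it; z points along the fingers, y is the line along which they close (so a half turn about z gives the same grasp; the last joint's range is limited). The gripper opens to 85 mm and grips with 20 to 120 N. Pads are 22 mm wide; open, the fingers measure 114 mm over their backs; the gripper's body (76 mm by 85 mm) begins 54 mm behind the grasp point. The pads swing forward as they close: fully open they stand 13 mm farther back than shut.
Start: joints at [-1.321, 0.314, -0.047, 1.21, 0, 1.571], TCP at [0.148, -0.581, 0.231] pointing down, gripper open.
Joint ranges: [-2.67, 2.67], [-0.69, 1.73], [-1.03, 1.25], [-2.08, 2.16], [-1.42, 1.45], [-3.14, 3.14]. Speed limits (rad/s): [2.39, 2.39, 3.01, 3.14, 3.14, 3.14].

### API

Orientations are given as a unit quaternion [x, y, z, w].
In Python, from plant import get_obs, read_camera, close_job gives the robot as it stands.
- The arm moves only by the shell command python3 -m inch 'ROWS' [FORCE]. ROWS is JSON, a list that holds one entry, the list of rows, each a list of 7 numbers: the turn, a rotation vector about the tool's x, y, z in degrees, then the shift along the tool's x, y, z in mm, then the closure, from 0 (fully open) to 1 (shut). In form: [[[ax, ay, az, tx, ty, tz, jaw], ...]]. A call has exactly 8 rows; each row is the pose to reach, as a shift and turn from the pose commanded when the call began, along the tool's axes at that moment; what a row does not reach only later rows make up. A row lasts 1/10 s, in which the tool goes at most 50 mm and 8.59 degrees, less where a joint would pass 70% of its speed; a pose out of reach is approached as far as the arm can. A call with a gripper value outside its range is refused whole. The fingers move at their own pace and stop on an object; FORCE is the grip in N (left out, the last holds). Time passes only in rows, so rows that repeat a pose let the fingers close, or fill a call up. It gives the time, the measured TCP pose, the force, the opening and the grip force at its end, in the units of the state.
- get_obs(): the state, without advancing time (a new reading comes with each control period).
- read_camera(name): name is "scene" or "top" or "wrist"; returns a dict with "pixels" (384x512x3 uint8, red, green, blue), "K" (3x3 intrinsics, pixels), "k1" (the pictures are not rectified: a ray, as slopes to the right and down, at radius r is drawn at 1 + k1 r^2 times it, then the intrinsics apply), "R" (3x3) and "t" (3): a world point X has camera coordinates R X + t; the wrist camera has in their place "hand_eye" (4x4, takes a point from camera to tool coordinates, whose origin is the TCP and whose axes are the flange's). Camera axes: x right, y down, z forward; pixel columns grow to the right and rows downward; lengths in m; the calibration is good to about 2 mm. A picture is of the moment at which its call begins: read the wrist's pose just before it. There is no depth.
- close_job(): hands the job in; it is judged then, once.
The state is a dict: "t": time; "q": joint angles; "joint_velocities": joint speeds; "joint_efforts": joint torques, N m; "eef_pos": TCP position; "tool_rot": TCP orientation; "force": force on the tool from outside, world axes, zero at the start; "ft_torque": the same for the moment, N m; "finger_gap": finger opening in m; "grasp_force": force on a finger pad.
Only numpy, scipy, OpenCV 4.12 (cv2) and the standard library are available. Lean on these libraries where they do the work, as an engineer would, in place of code of your own. Each camera call takes 0.05 s, during which the arm holds its last target. There are 200 camera calls.

### The job

Take the orange-handled release rod from its wooden rest and, with the rod and not with bare fingers, gently flick up the red tail of the lift's pawl until its yellow weight tips over and the pawl stays off; do not force it, the pawl is delicate. Then press the blue pad smoothly all the way down so that the tray is fully lowered, and leave the rod lying back in its rest, without disturbing the glue bottle, figurine and carton.

Things in the scene. Friction and masses are not known exactly. Their poses are not given: they have to be found in the camera images.
- lift: Bench lift bolted to the table: dark base plate 150 (x) by 280 (y) by 12 mm, a post, a white tray running up and down it on the +y side, a pawl with a red tail on the -y side that holds it up. Origin on the table at the foot of the tray's rack strip; x away from the robot, y to the tray, z up. The rod goes in under the tail from the -x side. More than about 10 N from the rod damages the lift.
- tail_below (a point): Point fixed to the lift (x -25, y -86, z 110 mm of it) in free space straight below the middle of the pawl's red tail plate. The plate is 40 mm along x (lift x -45 to -5), 30 mm along y, 6 mm thick, its outer (-y) end 8 mm lower than its inner one. It is clamped on a stem at a height that is not measured: the middle of its underside is 17 to 45 mm above this point. Feel for it from below.
- post_top (a point): Centre of the top of the lift's aluminium post, 25 by 34 mm, 190 mm high (lift x 23, y 0). On the robot's side of it the pawl turns about an axis along the lift's x, at lift y -33 mm, 170 mm high. On the pawl stands a yellow weight, 36 mm across (lift x -40 to -10, y -76 to -5), its top up to 245 mm high: keep the gripper clear of it.
- pawl (a joint): Pawl angle, rad: 0 engaged, grows as the tail is lifted, clear of the rack from 0.35, tips over by itself at about 0.5, hard stop at 0.60 where it stays off; let go earlier it falls back. The tail's middle is lifted about 29 mm to tip over and only about 35 mm to the stop. Lifting takes under 4 N, fading to none; a sharp rise then means the stop: lift slowly (15 mm/s) and stop at once.
- carriage (a joint): How far the tray has come down, m: 0 top, 0.080 bottom stop. The engaged pawl holds it at the top, 0 to 0.005. Once free it sinks slowly part of the way, never all; the rest takes a push on the pad of about 1 to 4 N, plus 1 N per 15 mm/s of speed. It stays where it is left. Lower it slower than 120 mm/s and press with less than 25 N.
- press_pad (a point): Centre of the top face of the blue round press pad, 38 mm across, on an arm over the tray, carried by the tray; at x = 0, y = +50 mm of the lift, 278 mm high when the tray is at the top and 198 mm when it is fully down. The bottom stop is hard: take the last 10 mm slowly.
- rod: Loose release rod, 0.12 kg: an orange handle 115 mm long (x = -65 to +50), 14 mm wide and 22 mm high, with a steel shaft 8 mm thick running on along +x to its tip at x = +126 mm. Origin on its axis, in the handle, where it is gripped (close to its centre of mass); x along the rod to the tip. It lies level in the rest, pointing away from the robot.
- rod_rest: Wooden rod rest fixed to the table: a 170 by 60 by 10 mm board with two open-topped forks, at x = -50 mm (for the handle; floor 35, cheeks to 55 mm high, 22 mm between cheeks) and x = +75 mm (for the shaft; floor 42, cheeks to 60 mm, 20 mm apart). Origin on the table under the rod's origin; x along the rod to its tip. The rod's axis lies 46 mm high; the handle is free between the forks.
- glue: Bystander: white glue bottle, 44 mm across, 110 mm high, origin at the centre of its foot.
- figurine: Bystander: white ceramic figurine, about 54 mm across, 90 mm high, origin at the centre of its foot.
- carton: Bystander: small cardboard carton 50 by 90 by 40 mm, origin at the centre of its underside.

How it is judged:
By the outcome, as a careful person would: the job done as asked, in the order asked, and still so for the second after the job is handed in, with the robot touching nothing.
It also fails if it takes over 69 s, if anything falls off the work surface, if the arm or the gripper's body presses on something with over 40 N, if the wrist force passes 120 N, or if a joint passes its speed limit or range.

## Working session

There is one attempt and no reset: what is moved stays moved. The work goes in short steps, Python scripts to look and compute and a shell command to move; the robot and the scene stay as the last step left them, time stands still between calls to the robot, and variables do not carry over. Pictures are saved under pics/ and viewed, at most 12 in all, crops included, and the job is handed in when it is done.

```bash
ls; mkdir -p pics
cat > h.py <<'E'
import numpy as np, cv2
from plant import get_obs, read_camera
def snap(name,fn):
    o=get_obs(); c=read_camera(name); im=np.array(c["pixels"],np.uint8)
    cv2.imwrite(fn,cv2.cvtColor(im,cv2.COLOR_RGB2BGR))
    np.save(fn[:-4]+'.npy',{**{k:v for k,v in c.items() if k!='pixels'},'obs':o},allow_pickle=True); return c,o
E
python3 - <<'E'
from h import *
a,o=snap("scene","pics/s0.png"); b,_=snap("top","pics/t0.png")
for c in(a,b): print(c["K"],c["k1"],c["R"],c["t"])
print(o)
for n in("s0","t0"):
    im=cv2.imread(f"pics/{n}.png"); cv2.imwrite(f"pics/{n}b.png",cv2.resize(im,(800,600),interpolation=cv2.INTER_CUBIC))
E
```

```text
pics
[[444.63573799   0.         252.95398411]
 [  0.         444.63573799 194.90559209]
 [  0.           0.           1.        ]] -0.01665545581426266 [[-0.72251895  0.69103417  0.0209319 ]
 [ 0.46304435  0.50618036 -0.72757912]
 [-0.51337735 -0.5159973  -0.68570437]] [ 0.394708   -0.12435048  1.66180547]
[[428.20486945   0.         257.54388019]
 [  0.         428.20486945 192.10930428]
 [  0.           0.           1.        ]] -0.02404789262503265 [[ 0.00649288 -0.99980848 -0.0184619 ]
 [-0.99224517 -0.00414986 -0.12422683]
 [ 0.12412642  0.01912532 -0.99208208]] [7.18492660e-04 5.77181749e-01 1.44039089e+00]
{'t': 0.0, 'q': array([-1.32099717e+00,  3.14240001e-01, -4.80806555e-02,  1.21017314e+00,
        7.89913357e-06,  1.57080417e+00]), 'joint_velocities': array([-0.00063477,  0.00182118, -0.00211703, -0.00129131,  0.00122023,
        0.00314501]), 'joint_efforts': array([ 1.73261974e-04, -5.39584494e+01,  3.39755058e+01,  1.89015461e-02,
       -5.49199594e-04, -4.56086838e-06]), 'eef_pos': array([ 0.14818756, -0.58082556,  0.23042548]), 'tool_rot': array([ 9.92210314e-01,  1.24571153e-01, -1.01815644e-04, -8.42614291e-04]), 'force': array([0.85411924, 0.1915126 , 0.14809756]), 'ft_torque': array([-0.02726983,  0.03806096, -0.01796608]), 'grasp_force': 0.0, 'finger_gap': 0.08548538661192828}
```

View pics/s0b.png

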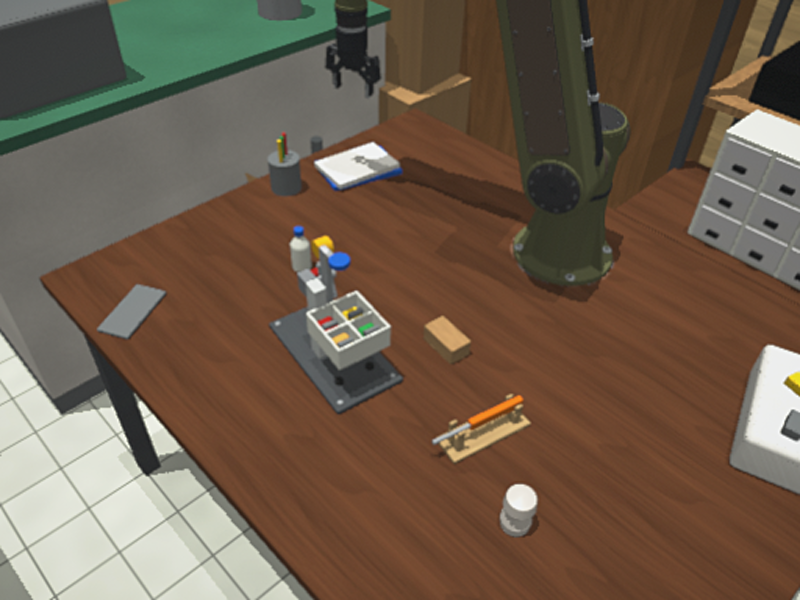

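View pics/t0b.png

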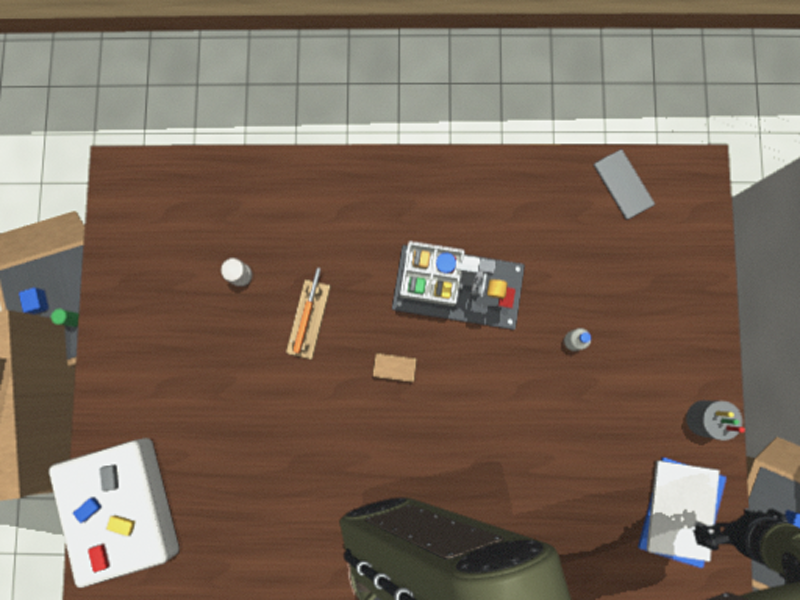

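The scene shows the lift at (330,330), rest at (485,430), carton (447,338), figurine (518,510) and glue (300,250). In the top view they are at lift (460,285), rest (308,320), carton (395,368), figurine (236,272) and glue (577,340). I'll enlarge these areas to get precise positions.

Run:
```python
from h import *
im=cv2.imread("pics/t0.png")[145:245,180:340]; cv2.imwrite("pics/t0c.png",cv2.resize(im,(800,500),interpolation=cv2.INTER_CUBIC))
im=cv2.imread("pics/s0.png")[145:300,165:365]; cv2.imwrite("pics/s0c.png",cv2.resize(im,(760,589),interpolation=cv2.INTER_CUBIC))
```

```text
(no output)
```

View pics/t0c.png

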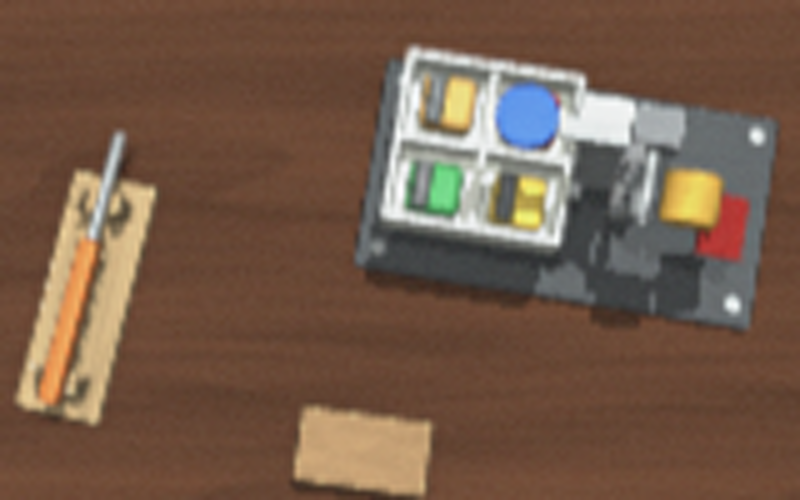

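View pics/s0c.png

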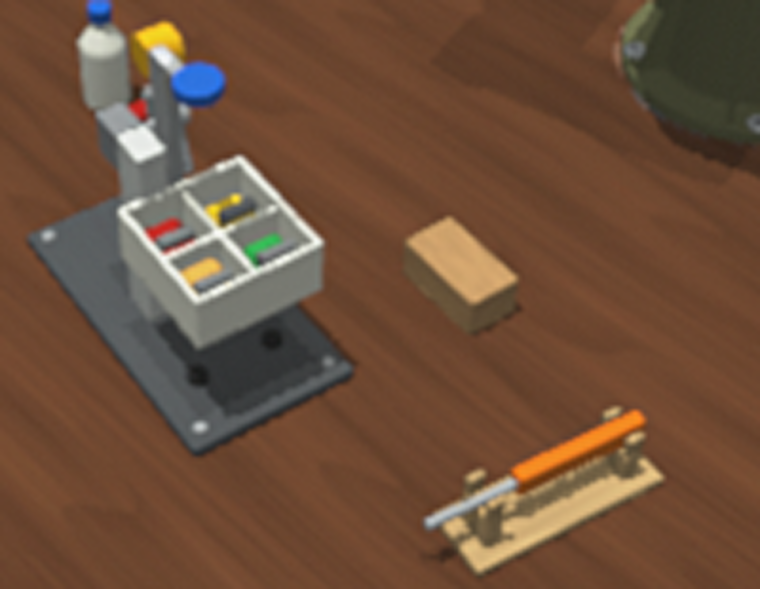

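Top crop: plate corners are at about (777,120), (747,328) and (358,265), pad at (528,115), rod tip at (119,135), handle end at (50,400), red tail at (724,228). Scene crop: plate corners are at (28,240), (195,450) and (352,370), pad at (198,82), rod tip at (430,523), handle end at (642,418). Next I'll fit poses to these.

```bash
cat > fit.py <<'E'
from h import *
from scipy.optimize import least_squares
T=np.load("pics/t0.npy",allow_pickle=True).item(); S=np.load("pics/s0.npy",allow_pickle=True).item()
def proj(c,X):
    p=np.atleast_2d(X)@c["R"].T+c["t"]; s=p[:,:2]/p[:,2:]; s=s*(1+c["k1"]*(s**2).sum(1,keepdims=True))
    return s@c["K"][:2,:2].T+c["K"][:2,2]
ct=lambda u,v:((u+.5)/5-.5+180,(v+.5)/5-.5+145)
cs=lambda u,v:((u+.5)/3.8-.5+165,(v+.5)/3.8-.5+145)
def W(p,X):
    X=np.array(X)/1e3; c,s=np.cos(p[2]),np.sin(p[2]); return np.array([p[0]+c*X[0]-s*X[1],p[1]+s*X[0]+c*X[1],X[2]])
def solve(F,x0):
    def r(p): return np.concatenate([(proj(c,W(p,f(p)))[0]-px) for c,px,f in F])
    s=least_squares(r,x0,loss='soft_l1'); print(np.round(s.x,4),np.round(r(s.x).reshape(-1,2),1).tolist()); return s.x
pl=lambda a,b:(lambda p:[p[3]*1e3+75*a,p[4]*1e3+140*b,12])
L=[(T,ct(777,120),pl(1,-1)),(T,ct(747,328),pl(-1,-1)),(T,ct(358,265),pl(-1,1)),(T,ct(395,60),pl(1,1)),(S,cs(28,240),pl(1,-1)),(S,cs(195,450),pl(1,1)),(S,cs(352,370),pl(-1,1)),
 (T,ct(528,115),lambda p:[0,50,278]),(S,cs(198,82),lambda p:[0,50,278])]
R=lambda x,y,z:(lambda p:[x,y,z])
B=lambda a,b:(lambda p:[p[3]*1e3+85*a,30*b,10])
Q=[(T,ct(119,135),R(126,0,46)),(T,ct(92,238),R(50,0,57)),(T,ct(50,402),R(-65,0,55)),(S,cs(430,523),R(126,0,46)),(S,cs(516,478),R(50,0,50)),(S,cs(642,418),R(-65,0,50)),
 (T,ct(78,172),B(1,1)),(T,ct(157,187),B(1,-1)),(T,ct(98,422),B(-1,-1)),(T,ct(18,404),B(-1,1))]
if __name__=="__main__":
    l=solve(L,[.7,.0,0,0,0]); q=solve(Q,[.6,.3,-.2,0])
    print("tail_below",W(l,[-25,-86,110]),"pad",W(l,[0,50,278]),"post",W(l,[23,0,190]))
    print("tail px top crop",[(proj(T,W(l,[-25,-86,z]))[0]-[180,145])*5 for z in(130,150)])
    from scipy.spatial.transform import Rotation as Ro
    o=get_obs(); print(Ro.from_quat(o["tool_rot"]).as_matrix().round(3))
E
python3 fit.py
```

```text
[ 6.105e-01 -1.265e-01 -1.522e-01 -3.000e-04  8.200e-03] [[0.1, 0.1], [0.2, 0.5], [-1.5, 0.6], [-2.1, 0.0], [-1.8, -1.0], [-0.9, 0.5], [-0.0, -0.5], [-1.2, 0.2], [-0.8, -0.9]]
[ 0.521   0.2203 -0.227   0.0182] [[-0.3, 0.8], [-0.8, 1.1], [-0.7, 1.2], [-1.4, 0.5], [-0.9, 0.1], [-1.1, -0.3], [-0.4, -0.6], [0.2, 0.3], [0.1, 0.3], [-0.5, -0.1]]
tail_below [ 0.57279503 -0.207699    0.11      ] pad [ 0.61812766 -0.07706228  0.278     ] post [ 0.63328021 -0.12997164  0.19      ]
tail px top crop [array([713.21851286, 225.52075466]), array([717.38546924, 221.46164523])]
[[ 0.969  0.247 -0.   ]
 [ 0.247 -0.969  0.002]
 [-0.    -0.002 -1.   ]]
```

```bash
python3 -m inch '[[[0,0,5,40,-27,-8,0],[0,0,10,80,-53,-15,0],[0,0,15,120,-80,-23,0],[0,0,20,160,-106,-30,0],[0,0,24,200,-133,-40,0],[0,0,27.3,240,-160,-50,0],[0,0,27.3,280,-186,-55,0],[0,0,27.3,314,-210,-60,0]]]' 100
cat > rel.py <<'E'
# rel.py x y z [yaw]: tool-frame shift (mm) and turn about tool z (deg) to a tool-down TCP target
import sys; from h import *
from scipy.spatial.transform import Rotation as Ro
a=list(map(float,sys.argv[1:])); o=get_obs(); R=Ro.from_quat(o["tool_rot"])
print("t",round(o["t"],2),"pos",o["eef_pos"].round(4),"F",o["force"].round(2),"shift",(R.inv().apply(np.array(a[:3])-o["eef_pos"])*1e3).round(1))
if len(a)>3:
    c,s=np.cos(a[3]),np.sin(a[3]); G=Ro.from_matrix(np.array([[c,s,0],[s,-c,0],[0,0,-1]]))
    print("turn",(R.inv()*G).as_rotvec(degrees=True).round(2))
E
python3 rel.py 0.43 0 0.29; python3 rel.py .521 .2203 .16 -.227
```

```text
t: 0.9
eef_pos: [0.4019, -0.2983, 0.2915]
tool_rot: [0.994, -0.113, 0.0, -0.0]
force: [0.4, -0.1, 0.2]
finger_gap: 0.0854
grasp_force: 0.0
t 0.9 pos [ 0.4019 -0.2983  0.2915] F [ 0.36 -0.1   0.23] shift [ -39.4 -297.     1.5]
t 0.9 pos [ 0.4019 -0.2983  0.2915] F [ 0.36 -0.1   0.23] shift [-2.000e-01 -5.321e+02  1.316e+02]
turn [-0.01 -0.01  0.05]
```

```bash
python3 -m inch '[[[0,0,0,0,-45,0,0],[0,0,0,0,-92,0,0],[0,0,0,0,-140,0,0],[0,0,0,0,-188,0,0],[0,0,0,0,-236,0,0],[0,0,0,0,-284,0,0],[0,0,0,0,-332,0,0],[0,0,0,0,-380,0,0]]]' && python3 -m inch '[[[0,0,0,0,-40,20,0],[0,0,0,0,-80,50,0],[0,0,0,0,-115,80,0],[0,0,0,0,-140,105,0],[0,0,0,0,-152,130,0],[0,0,0,0,-152,130,0],[0,0,0,0,-152,130,0],[0,0,0,0,-152,130,0]]]'
python3 - <<'E'
from h import *
c,o=snap("wrist","pics/w1.png"); print(c["hand_eye"],c["K"],c["k1"],o["eef_pos"])
im=cv2.imread("pics/w1.png"); cv2.imwrite("pics/w1b.png",cv2.resize(im,(800,600),interpolation=cv2.INTER_CUBIC))
E
```

```text
t: 1.7
eef_pos: [0.4603, -0.0639, 0.2911]
tool_rot: [0.996, -0.083, 0.001, -0.02]
force: [0.1, -0.5, 0.1]
finger_gap: 0.0854
grasp_force: 0.0
t: 2.5
eef_pos: [0.4739, -0.0206, 0.1727]
tool_rot: [0.998, -0.051, 0.001, -0.042]
force: [0.4, -0.2, 0.4]
finger_gap: 0.0857
grasp_force: 0.0
[[-2.31997399e-03 -9.59744353e-01 -2.80865438e-01  7.07122702e-02]
 [ 9.99997265e-01 -2.30981563e-03 -3.67204790e-04 -4.28517141e-04]
 [-2.96324655e-04 -2.80865522e-01  9.59747087e-01 -1.42781927e-01]
 [ 0.00000000e+00  0.00000000e+00  0.00000000e+00  1.00000000e+00]] [[285.15786469   0.         252.96032183]
 [  0.         285.15786469 196.2256357 ]
 [  0.           0.           1.        ]] 0.001594262343213122 [ 0.4738972  -0.02056757  0.17266731]
```

View pics/w1b.png

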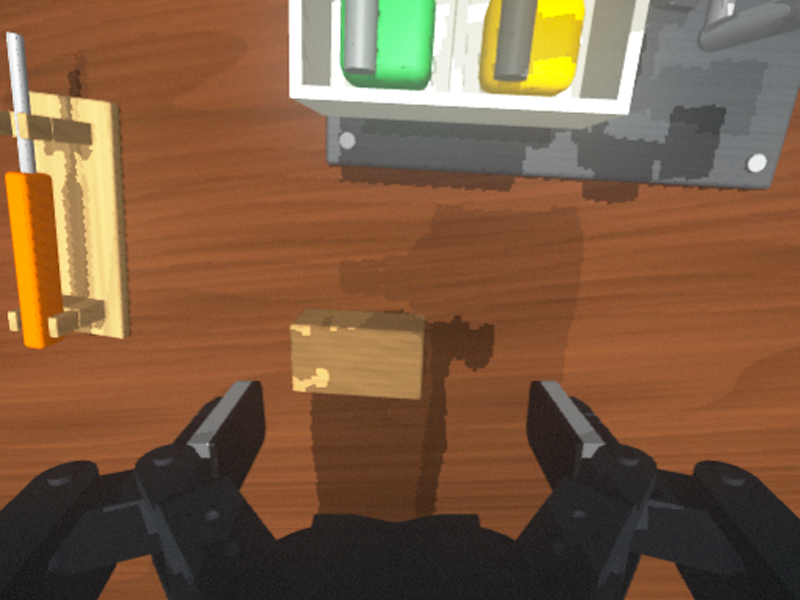

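The arm stopped short: the carton is between the fingers at (357,355) and the rod is to the left at (33,260). I'll check the joints.

```bash
python3 -c "
from h import *;o=get_obs();print(o['q'].round(3),o['joint_velocities'].round(2))"; python3 rel.py .521 .2203 .19 -.227
```

```text
[-0.102  0.115 -0.437  1.022  0.084  3.141] [ 0.   -0.01  0.01  0.02 -0.    0.  ]
t 2.55 pos [ 0.4739 -0.0204  0.1725] F [0.   0.19 0.24] shift [  22.6 -244.8    3. ]
turn [-4.81  0.49  7.22]
```

```bash
python3 -m inch '[[[0,0,-8,3,-30,0,0],[0,0,-16,6,-60,0,0],[0,0,-24,9,-95,0,0],[0,0,-32,12,-130,0,0],[0,0,-40,15,-165,2,0],[0,0,-48,18,-200,3,0],[0,0,-56,21,-230,3,0],[0,0,-64,22.6,-244.8,3,0]]]' 
python3 rel.py .521 .2203 .19 2.9146
```

```text
t: 3.35
eef_pos: [0.5218, 0.2233, 0.1918]
tool_rot: [0.871, 0.49, 0.024, -0.035]
force: [-0.5, -0.6, -0.6]
finger_gap: 0.0855
grasp_force: 0.0
t 3.35 pos [0.5218 0.2233 0.1918] F [-0.5  -0.61 -0.55] shift [-3.1  0.9  1.5]
turn [   2.68   -5.05 -108.21]
```

```bash
python3 -m inch '[[[0.2,-0.4,-8.1,0,0,0,0],[0.4,-0.8,-16.2,0,0,0,0],[0.6,-1.1,-24.3,0,0,0,0],[0.8,-1.5,-32.5,0,0,0,0],[1,-1.9,-40.6,0,0,0,0],[1.2,-2.3,-48.7,0,0,0,0],[1.4,-2.7,-56.8,0,0,0,0],[1.6,-3,-65,0,0,0,0]]]' 
python3 rel.py .521 .2203 .15 2.9146
```

```text
t: 4.15
eef_pos: [0.5215, 0.2208, 0.1915]
tool_rot: [0.472, 0.881, 0.011, -0.016]
force: [-0.5, 0.4, -0.2]
finger_gap: 0.0852
grasp_force: 0.0
t 4.15 pos [0.5215 0.2208 0.1915] F [-0.51  0.38 -0.17] shift [-1.7 -0.8 41.5]
turn [  1.03  -2.05 -43.33]
```

```bash
python3 -m inch '[[[0.2,-0.4,-8.1,0,0,10,0],[0.4,-0.8,-16.2,0,0,20,0],[0.6,-1.2,-24.3,0,0,30,0],[0.8,-1.6,-32.5,0,0,36,0],[1,-1.9,-40.6,-1,0,41,0],[1,-2,-43.3,-1.7,-0.8,41.5,0],[1,-2,-43.3,-1.7,-0.8,41.5,0],[1,-2,-43.3,-1.7,-0.8,41.5,0]]]'
python3 - <<'E'
from h import *
c,o=snap("wrist","pics/w2.png"); print(o["q"].round(2))
im=cv2.imread("pics/w2.png"); cv2.imwrite("pics/w2b.png",cv2.resize(im,(800,600),interpolation=cv2.INTER_CUBIC))
E
python3 rel.py .521 .2203 .027 2.9146
```

```text
t: 4.95
eef_pos: [0.5208, 0.2203, 0.1498]
tool_rot: [0.117, 0.993, 0.0, -0.0]
force: [0.1, -0.1, 1.1]
finger_gap: 0.0853
grasp_force: 0.0
[ 0.4   0.29 -0.26  1.01  0.    0.63]
t 5.0 pos [0.5208 0.2203 0.1497] F [-0.36  0.61  0.  ] shift [-3.000e-01 -1.000e-01  1.227e+02]
turn [ 0.05 -0.06 -0.43]
```

View pics/w2b.png

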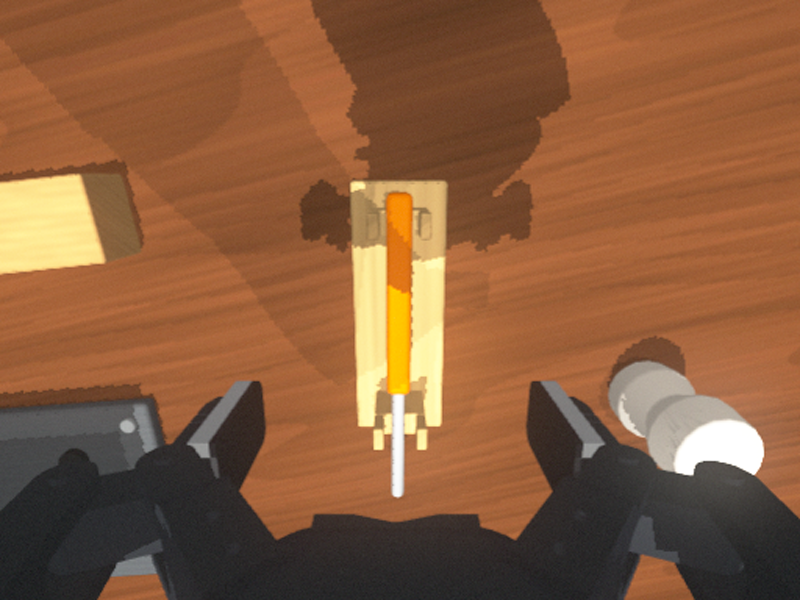

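The rod lies nearly vertical in the image: handle end (399,195), junction (398,393), tip (397,495), centred between the fingers. I'll compute where it is in tool coordinates.

```bash
cat > wr.py <<'E'
from h import *
from scipy.spatial.transform import Rotation as Ro
def ray(fn,u,v,z):  # pixel of 800x600 view -> world & tool mm at world height z
    d=np.load(fn,allow_pickle=True).item(); o=d["obs"]
    p=cv2.undistortPoints(np.array([[[(u+.5)*.64-.5,(v+.5)*.64-.5]]]),d["K"],np.array([d["k1"],0,0,0.]))[0,0]
    H=d["hand_eye"]; R=Ro.from_quat(o["tool_rot"]).as_matrix(); D=R@H[:3,:3]@np.r_[p,1]; C=R@H[:3,3]+o["eef_pos"]
    X=C+D*(z-C[2])/D[2]; return X.round(4),(R.T@(X-o["eef_pos"])*1e3).round(1)
E
python3 -c "
from wr import *
for u,v,z in((399.5,194,.057),(398.5,393,.057),(397.5,496,.046)): print(ray('pics/w2.npy',u,v,z))"
```

```text
(array([0.4595, 0.2374, 0.057 ]), array([63.5,  2.3, 92.8]))
(array([0.5689, 0.2107, 0.057 ]), array([-49.1,   1.7,  92.7]))
(array([0.6468, 0.1914, 0.046 ]), array([-129.4,    1.1,  103.6]))
```

```bash
python3 -m inch '[[[0,0,-0.4,0,1,20,0],[0,0,-0.4,0,1,45,0],[0,0,-0.4,0,1,70,0],[0,0,-0.4,0,1,92,0],[0,0,-0.4,0,1,110,0],[0,0,-0.4,0,1,119,0],[0,0,-0.4,0,1,123,0],[0,0,-0.4,0,1,123,0]]]' && python3 -m inch '[[[0,0,0,0,0,0,0.5],[0,0,0,0,0,0,0.7],[0,0,0,0,0,0,0.8],[0,0,0,0,0,0,0.9],[0,0,0,0,0,0,1],[0,0,0,0,0,0,1],[0,0,0,0,0,0,1],[0,0,0,0,0,0,1]]]' 100; python3 rel.py .521 .2203 .027 2.9146
```

```text
t: 5.8
eef_pos: [0.5205, 0.2213, 0.0263]
tool_rot: [0.113, 0.994, 0.0, -0.001]
force: [-0.5, -0.6, 0.3]
finger_gap: 0.0852
grasp_force: 0.0
t: 6.6
eef_pos: [0.5206, 0.2214, 0.0266]
tool_rot: [0.113, 0.994, 0.0, -0.001]
force: [-0.5, -0.0, 5.2]
finger_gap: 0.0123
grasp_force: 97.6
t 6.6 pos [0.5206 0.2214 0.0266] F [-0.51 -0.02  5.2 ] shift [-0.7 -1.  -0.4]
turn [ 0.04 -0.08  0.05]
```

```bash
python3 -m inch '[[[0,0,0,0,0,-8,1],[0,0,0,0,0,-20,1],[0,0,0,0,0,-40,1],[0,0,0,0,0,-65,1],[0,0,0,0,0,-95,1],[0,0,0,0,0,-125,1],[0,0,0,0,0,-155,1],[0,0,0,0,0,-175,1]]]' 100; python3 rel.py .43 .06 .2 2.9894;python3 rel.py .395 -.18 .2 2.9894
```

```text
t: 7.4
eef_pos: [0.5213, 0.2213, 0.2043]
tool_rot: [0.113, 0.994, 0.001, 0.0]
force: [0.9, 0.2, -1.7]
finger_gap: 0.0126
grasp_force: 97.4
t 7.4 pos [0.5213 0.2213 0.2043] F [ 0.87  0.18 -1.65] shift [  52.8 -177.7    4. ]
turn [ 0.1   0.03 -4.24]
t 7.4 pos [0.5213 0.2213 0.2043] F [ 0.87  0.18 -1.65] shift [  33.  -419.5    3.6]
turn [ 0.1   0.03 -4.24]
```

```bash
python3 -m inch '[[[0,0,-1,8,-25,1,1],[0,0,-2,20,-65,2,1],[0,0,-3,32,-105,3,1],[0,0,-4.2,44,-145,4,1],[0,0,-4.2,53,-180,4,1],[0,0,-4.2,50,-220,4,1],[0,0,-4.2,46,-260,4,1],[0,0,-4.2,43,-298,4,1]]]' 100; python3 rel.py .395 -.18 .2 2.9894
```

```text
t: 8.2
eef_pos: [0.4114, -0.0611, 0.1981]
tool_rot: [0.076, 0.997, 0.0, -0.0]
force: [0.4, 0.5, -0.8]
finger_gap: 0.0127
grasp_force: 97.6
t 8.2 pos [ 0.4114 -0.0611  0.1981] F [ 0.44  0.47 -0.78] shift [  -1.9 -120.    -1.9]
turn [ 0.01 -0.03 -0.03]
```

```bash
python3 -m inch '[[[0,0,0,0,-35,0,1],[0,0,0,-1,-70,10,1],[0,0,0,-2,-100,30,1],[0,0,0,-2,-115,55,1],[0,0,0,-2,-120,80,1],[0,0,0,-2,-120,100,1],[0,0,0,-2,-120,107,1],[0,0,0,-2,-120,107,1]]]' 100
python3 - <<'E'
from fit import *
a,o=snap("scene","pics/s1.png"); b,_=snap("top","pics/t1.png")
A=cv2.resize(cv2.imread("pics/t1.png")[160:240,240:340],(500,400),interpolation=cv2.INTER_CUBIC)
B=cv2.resize(cv2.imread("pics/s1.png")[130:210,175:235],(300,400),interpolation=cv2.INTER_CUBIC)
cv2.imwrite("pics/c1.png",np.hstack([A,B]))
E
python3 rel.py .461 -.1906 .091 2.9894
```

```text
t: 9.0
eef_pos: [0.3947, -0.1782, 0.0899]
tool_rot: [0.076, 0.997, 0.0, -0.002]
force: [0.4, -0.6, -1.7]
finger_gap: 0.012
grasp_force: 97.6
t 9.1 pos [ 0.3961 -0.1786  0.0911] F [ 0.9  -0.11 -0.82] shift [-66.   -2.    0.1]
turn [-0.   -0.04 -0.02]
```

View pics/c1.png

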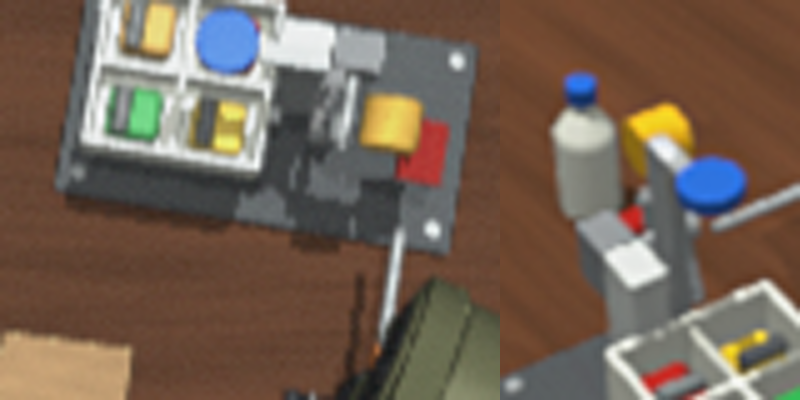

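Top part of the crop: the red tail spans about (398–447, 120–188). The rod tip is at (401,230) and points into it about 2–3 mm left of centre. I'll go 57 mm in and 3 mm to -y.

```bash
python3 -m inch '[[[0,0,0,-4,-2,0,1],[0,0,0,-12,-3,0,1],[0,0,0,-20,-3,0,1],[0,0,0,-29,-3,0,1],[0,0,0,-38,-3,0,1],[0,0,0,-47,-3,0,1],[0,0,0,-54,-3,0,1],[0,0,0,-57,-3,0,1]]]' 100
python3 - <<'E'
from h import *
a,o=snap("scene","pics/s2.png"); b,_=snap("top","pics/t2.png"); print(get_obs()["force"].round(2),get_obs()["eef_pos"].round(4))
A=cv2.resize(cv2.imread("pics/t2.png")[160:240,240:340],(500,400),interpolation=cv2.INTER_CUBIC)
B=cv2.resize(cv2.imread("pics/s2.png")[130:210,175:235],(300,400),interpolation=cv2.INTER_CUBIC)
cv2.imwrite("pics/c2.png",np.hstack([A,B]))
E
```

```text
t: 9.9
eef_pos: [0.4522, -0.1902, 0.0899]
tool_rot: [0.076, 0.997, 0.0, -0.001]
force: [-0.0, 0.1, -1.4]
finger_gap: 0.0126
grasp_force: 97.6
[ 0.43 -0.23 -0.95] [ 0.4516 -0.1901  0.0899]
```

View pics/c2.png

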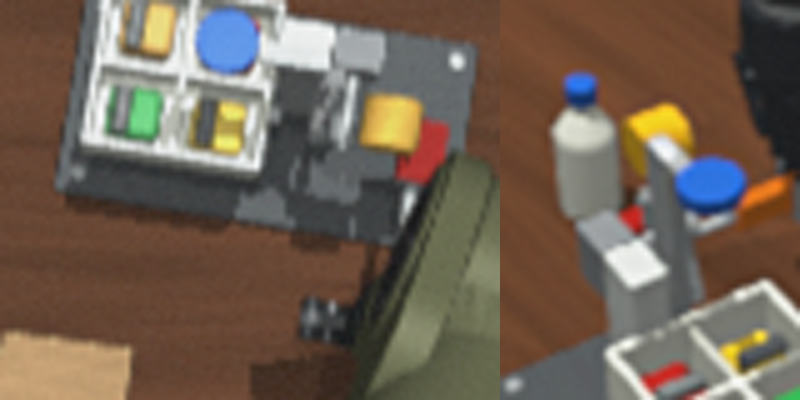

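The rod now enters under the tail at (410,195), with nothing else touched. Lifting slowly.

```bash
python3 -m inch '[[[0,0,0,0,0,-1.5,1],[0,0,0,0,0,-3,1],[0,0,0,0,0,-4.5,1],[0,0,0,0,0,-6,1],[0,0,0,0,0,-7.5,1],[0,0,0,0,0,-9,1],[0,0,0,0,0,-10,1],[0,0,0,0,0,-10,1]]]' 100;  python3 -m inch '[[[0,0,0,0,0,-1,1],[0,0,0,0,0,-2,1],[0,0,0,0,0,-3,1],[0,0,0,0,0,-4,1],[0,0,0,0,0,-5,1],[0,0,0,0,0,-5,1],[0,0,0,0,0,-5,1],[0,0,0,0,0,-5,1]]]' 100; python3 -c "
from h import *
o=get_obs();print(o['force'],o['ft_torque'],o['eef_pos'])"
```

```text
t: 10.8
eef_pos: [0.4514, -0.1902, 0.1002]
tool_rot: [0.076, 0.997, 0.0, -0.001]
force: [-0.0, 0.4, -1.7]
finger_gap: 0.0124
grasp_force: 97.6
t: 11.6
eef_pos: [0.4513, -0.1901, 0.105]
tool_rot: [0.076, 0.997, 0.0, -0.001]
force: [0.3, 0.1, -0.4]
finger_gap: 0.0126
grasp_force: 97.6
[ 0.31068235  0.05273436 -0.38803773] [0.06369011 0.00461744 0.02383847] [ 0.45128883 -0.19012843  0.1049819 ]
```

```bash
cat > f.py <<'E'
from h import *
o=get_obs();print("F",o['force'].round(2),"M",o['ft_torque'].round(3),"z",o['eef_pos'][2].round(4))
E
python3 -m inch '[[[0,0,0,0,0,-1,1],[0,0,0,0,0,-2,1],[0,0,0,0,0,-3,1],[0,0,0,0,0,-4,1],[0,0,0,0,0,-5,1],[0,0,0,0,0,-5,1],[0,0,0,0,0,-5,1],[0,0,0,0,0,-5,1]]]' 100|tail -0; python3 f.py
```

```text
F [ 0.46  0.2  -3.15] M [-0.029  0.214  0.027] z 0.1098Exception ignored on flushing sys.stdout:
BrokenPipeError: [Errno 32] Broken pipe
```

```bash
python3 -m inch '[[[0,0,0,0,0,-1,1],[0,0,0,0,0,-2,1],[0,0,0,0,0,-3,1],[0,0,0,0,0,-4,1],[0,0,0,0,0,-5,1],[0,0,0,0,0,-5,1],[0,0,0,0,0,-5,1],[0,0,0,0,0,-5,1]]]' 100|tail -0; python3 f.py
```

```text
F [-0.59  0.27 -2.85] M [0.009 0.323 0.051] z 0.115Exception ignored on flushing sys.stdout:
BrokenPipeError: [Errno 32] Broken pipe
```

```bash
python3 -m inch '[[[0,0,0,0,0,-1.2,1],[0,0,0,0,0,-2.5,1],[0,0,0,0,0,-3.7,1],[0,0,0,0,0,-5,1],[0,0,0,0,0,-6.2,1],[0,0,0,0,0,-7.5,1],[0,0,0,0,0,-7.5,1],[0,0,0,0,0,-7.5,1]]]' 100; python3 f.py
```

```text
t: 14.0
eef_pos: [0.4515, -0.1901, 0.1226]
tool_rot: [0.076, 0.997, 0.0, -0.001]
force: [-0.0, -0.4, -1.9]
finger_gap: 0.0124
grasp_force: 97.6
F [-0.01 -0.41 -1.93] M [0.037 0.02  0.019] z 0.1226
```

```bash
python3 -m inch '[[[0,0,0,0,0,-1.2,1],[0,0,0,0,0,-2.5,1],[0,0,0,0,0,-3.7,1],[0,0,0,0,0,-5,1],[0,0,0,0,0,-6.2,1],[0,0,0,0,0,-7.5,1],[0,0,0,0,0,-7.5,1],[0,0,0,0,0,-7.5,1]]]' 100; python3 f.py
```

```text
t: 14.8
eef_pos: [0.4515, -0.1901, 0.1301]
tool_rot: [0.076, 0.997, 0.0, -0.001]
force: [0.7, 0.3, -2.0]
finger_gap: 0.0123
grasp_force: 97.6
F [ 0.69  0.32 -2.01] M [-0.003  0.046 -0.013] z 0.1301
```

Run:
```python
from h import *
a,o=snap("scene","pics/s3.png"); b,_=snap("top","pics/t3.png")
A=cv2.resize(cv2.imread("pics/t3.png")[160:240,240:340],(500,400),interpolation=cv2.INTER_CUBIC)
B=cv2.resize(cv2.imread("pics/s3.png")[130:210,175:235],(300,400),interpolation=cv2.INTER_CUBIC)
cv2.imwrite("pics/c3.png",np.hstack([A,B]))
```

```text
(no output)
```

View pics/c3.png

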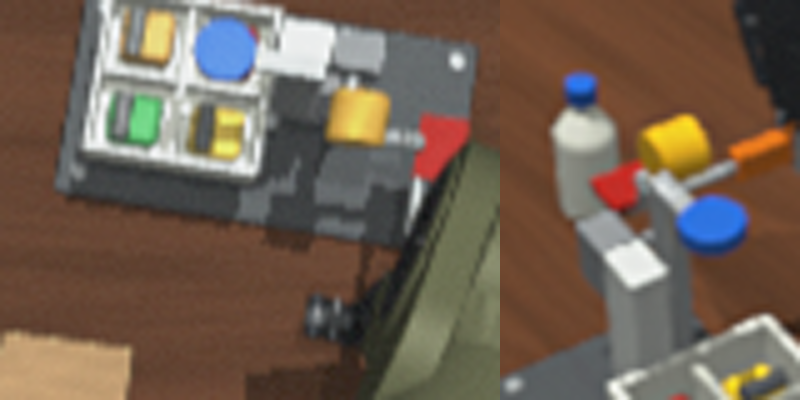

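The tray has started to sink (pad now at (712,222)) and the weight has swung from (392,120) to (358,115), with the tail up. I'll continue in small steps.

```bash
python3 -m inch '[[[0,0,0,0,0,-1,1],[0,0,0,0,0,-2,1],[0,0,0,0,0,-3,1],[0,0,0,0,0,-4,1],[0,0,0,0,0,-4,1],[0,0,0,0,0,-4,1],[0,0,0,0,0,-4,1],[0,0,0,0,0,-4,1]]]' 100; python3 f.py
python3 - <<'E'
from h import *
snap("scene","pics/s4.png")
a,b=[cv2.imread(f"pics/s{i}.png") for i in(3,4)]
def blob(im,lo,hi):
    h=cv2.cvtColor(im,cv2.COLOR_BGR2HSV)[130:210,175:235]; m=cv2.inRange(h,lo,hi)
    n,l,s,c=cv2.connectedComponentsWithStats(m); k=1+np.argmax(s[1:,4]); return s[k],c[k].round(2)
for im in(a,b): print(blob(im,(18,150,80),(32,255,255)),blob(im,(0,150,80),(8,255,255)),blob(im,(105,150,80),(125,255,255)))
E
```

```text
t: 15.7
eef_pos: [0.4514, -0.1901, 0.134]
tool_rot: [0.076, 0.997, 0.0, -0.001]
force: [-0.1, 0.6, -1.4]
finger_gap: 0.0127
grasp_force: 97.7
F [-0.07  0.61 -1.37] M [-0.017 -0.017 -0.042] z 0.134
(array([ 27,  23,  15,  13, 137], dtype=int32), array([34.49, 28.76])) (array([19, 32, 10, 10, 61], dtype=int32), array([23.31, 36.75])) (array([ 35,  40,  14,  11, 115], dtype=int32), array([41.95, 44.66]))
(array([ 28,  24,  15,  13, 145], dtype=int32), array([35.43, 30.02])) (array([18, 30, 10, 11, 68], dtype=int32), array([23.22, 35.29])) (array([ 36,  42,  13,  11, 117], dtype=int32), array([42.07, 46.77]))
```

```bash
cat > bl.py <<'E'
from h import *
import sys
snap("scene",f"pics/s{sys.argv[1]}.png"); im=cv2.imread(f"pics/s{sys.argv[1]}.png")
def blob(im,lo,hi):
    h=cv2.cvtColor(im,cv2.COLOR_BGR2HSV)[130:210,175:235]; m=cv2.inRange(h,lo,hi)
    n,l,s,c=cv2.connectedComponentsWithStats(m); k=1+np.argmax(s[1:,4]); return c[k].round(2)
print("yellow",blob(im,(18,150,80),(32,255,255)),"red",blob(im,(0,150,80),(8,255,255)),"blue",blob(im,(105,150,80),(125,255,255)))
E
python3 -m inch '[[[0,0,0,0,0,-0.7,1],[0,0,0,0,0,-1.4,1],[0,0,0,0,0,-2,1],[0,0,0,0,0,-2,1],[0,0,0,0,0,-2,1],[0,0,0,0,0,-2,1],[0,0,0,0,0,-2,1],[0,0,0,0,0,-2,1]]]' 100; python3 f.py; python3 bl.py 5
```

```text
t: 16.55
eef_pos: [0.4514, -0.1901, 0.136]
tool_rot: [0.076, 0.997, 0.0, -0.001]
force: [-0.4, 0.5, -0.2]
finger_gap: 0.013
grasp_force: 97.7
F [-0.38  0.54 -0.23] M [0.026 0.013 0.036] z 0.136
yellow [35.96 30.7 ] red [23.33 34.49] blue [42.06 47.73]
```

```bash
python3 -m inch '[[[0,0,0,0,0,-0.7,1],[0,0,0,0,0,-1.4,1],[0,0,0,0,0,-2,1],[0,0,0,0,0,-2,1],[0,0,0,0,0,-2,1],[0,0,0,0,0,-2,1],[0,0,0,0,0,-2,1],[0,0,0,0,0,-2,1]]]' 100; python3 f.py; python3 bl.py 6
```

```text
t: 17.4
eef_pos: [0.4513, -0.1901, 0.138]
tool_rot: [0.076, 0.997, 0.0, -0.001]
force: [0.0, 0.1, -0.1]
finger_gap: 0.0125
grasp_force: 97.7
F [ 0.04  0.13 -0.08] M [-0.036  0.04   0.026] z 0.138
yellow [36.3  31.12] red [23.45 33.46] blue [42.04 48.04]
```

```bash
python3 -m inch '[[[0,0,0,0,0,-0.5,1],[0,0,0,0,0,-1,1],[0,0,0,0,0,-1.5,1],[0,0,0,0,0,-1.5,1],[0,0,0,0,0,-1.5,1],[0,0,0,0,0,-1.5,1],[0,0,0,0,0,-1.5,1],[0,0,0,0,0,-1.5,1]]]' 100; python3 f.py; python3 bl.py 7
```

```text
t: 18.25
eef_pos: [0.4514, -0.1901, 0.1395]
tool_rot: [0.076, 0.997, 0.0, -0.001]
force: [-0.0, 0.5, 0.1]
finger_gap: 0.0123
grasp_force: 97.7
F [-0.    0.55  0.1 ] M [-0.054  0.029  0.008] z 0.1395
yellow [36.86 31.69] red [23.71 32.53] blue [42.11 48.25]
```

```bash
python3 -m inch '[[[0,0,0,0,0,-0.5,1],[0,0,0,0,0,-1,1],[0,0,0,0,0,-1.5,1],[0,0,0,0,0,-1.5,1],[0,0,0,0,0,-1.5,1],[0,0,0,0,0,-1.5,1],[0,0,0,0,0,-1.5,1],[0,0,0,0,0,-1.5,1]]]' 100; python3 f.py; python3 bl.py 8
```

```text
t: 19.1
eef_pos: [0.4513, -0.1901, 0.1409]
tool_rot: [0.076, 0.997, 0.0, -0.001]
force: [1.3, 0.1, -3.1]
finger_gap: 0.0124
grasp_force: 97.6
F [ 1.26  0.14 -3.06] M [-0.011  0.08  -0.036] z 0.1409
yellow [36.79 31.69] red [23.71 32.53] blue [42.12 48.29]
```

```bash
python3 -m inch '[[[0,0,0,0,0,1,1],[0,0,0,0,0,2,1],[0,0,0,0,0,3,1],[0,0,0,0,0,5,1],[0,0,0,0,0,6,1],[0,0,0,0,0,6,1],[0,0,0,0,0,6,1],[0,0,0,0,0,6,1]]]' 100; python3 f.py; python3 bl.py 9; python3 rel.py .40 -.1803 .13 2.9894
```

```text
t: 19.95
eef_pos: [0.4514, -0.1902, 0.1351]
tool_rot: [0.076, 0.997, 0.0, -0.001]
force: [-0.2, 0.6, -1.0]
finger_gap: 0.0122
grasp_force: 97.7
F [-0.21  0.63 -1.03] M [0.023 0.036 0.053] z 0.1351
yellow [36.87 31.68] red [23.71 32.53] blue [42.19 48.39]
t 20.0 pos [ 0.4514 -0.1902  0.1351] F [-0.01  0.14 -1.01] shift [52.3  1.9  5.2]
turn [ 0.01 -0.1  -0.04]
```

The pawl stays off. Withdrawing and taking the rod back to its rest.

```bash
python3 -m inch '[[[0,0,0,0,0,5,1],[0,0,0,0,0,9,1],[0,0,0,8,0,10,1],[0,0,0,20,0,10,1],[0,0,0,32,0,10,1],[0,0,0,44,0,8,1],[0,0,0,54,0,-5,1],[0,0,0,56,-1,-25,1]]]' 100; python3 bl.py 10; python3 rel.py .415 -.05 .2 2.9894;python3 rel.py .44 .07 .2 2.9894
```

```text
t: 20.8
eef_pos: [0.3928, -0.1816, 0.1597]
tool_rot: [0.077, 0.997, 0.001, -0.002]
force: [0.1, 0.5, -1.8]
finger_gap: 0.0122
grasp_force: 97.7
yellow [36.9  31.76] red [23.73 32.59] blue [42.14 48.37]
t 20.85 pos [ 0.3953 -0.1829  0.1634] F [ 1.06 -1.76  0.82] shift [  0.8 134.4 -36.6]
turn [-0.04  0.03 -0.07]
t 20.85 pos [ 0.3953 -0.1829  0.1634] F [ 1.06 -1.76  0.82] shift [ -5.6 256.8 -36.7]
turn [-0.04  0.03 -0.07]
```

```bash
python3 -m inch '[[[0,0,0,0,15,-10,1],[0,0,0,0,45,-20,1],[0,0,0,1,80,-30,1],[0,0,0,1,120,-37,1],[0,0,0,0,160,-37,1],[0,0,0,-2,195,-37,1],[0,0,0,-4,230,-37,1],[0,0,0,-6,257,-37,1]]]' 100; python3 rel.py .5206 .2214 .12 2.914
```

```text
t: 21.65
eef_pos: [0.4408, 0.0722, 0.1973]
tool_rot: [0.076, 0.997, 0.0, -0.0]
force: [1.2, -0.6, -1.7]
finger_gap: 0.0123
grasp_force: 97.8
t 21.65 pos [0.4408 0.0722 0.1973] F [ 1.2  -0.57 -1.74] shift [-56.3 159.5  77.4]
turn [ 0.05 -0.05  4.34]
```

```bash
python3 -m inch '[[[0,0,1,-10,25,5,1],[0,0,2,-22,60,15,1],[0,0,3,-34,95,30,1],[0,0,4.3,-46,130,50,1],[0,0,4.3,-54,152,70,1],[0,0,4.3,-56.3,159.5,77,1],[0,0,4.3,-56.3,159.5,77,1],[0,0,4.3,-56.3,159.5,77,1]]]' 100; python3 rel.py .5206 .2214 .0276 2.914
```

```text
t: 22.45
eef_pos: [0.5204, 0.2187, 0.1206]
tool_rot: [0.114, 0.993, -0.0, -0.001]
force: [-0.7, 0.6, -1.1]
finger_gap: 0.0125
grasp_force: 97.8
t 22.45 pos [0.5204 0.2187 0.1206] F [-0.68  0.57 -1.09] shift [ 0.2  2.8 93. ]
turn [-0.02 -0.11 -0.04]
```

```bash
python3 -m inch '[[[0,0,0,0,1,10,1],[0,0,0,0,2.5,25,1],[0,0,0,0,2.5,40,1],[0,0,0,0,2.5,50,1],[0,0,0,0,2.5,55,1],[0,0,0,0,2.5,55,1],[0,0,0,0,2.5,55,1],[0,0,0,0,2.5,55,1]]]' 100; python3 rel.py .5206 .2214 .0276 2.914
```

```text
t: 23.25
eef_pos: [0.5219, 0.2222, 0.0659]
tool_rot: [0.114, 0.994, 0.001, -0.0]
force: [0.1, 0.2, -1.3]
finger_gap: 0.0123
grasp_force: 97.8
t 23.25 pos [0.5219 0.2222 0.0659] F [ 0.06  0.18 -1.35] shift [ 1.  -1.1 38.3]
turn [ 0.05 -0.05 -0.02]
```

```bash
python3 -m inch '[[[0,0,0,1,-1,5,1],[0,0,0,1,-1,11,1],[0,0,0,1,-1,17,1],[0,0,0,1,-1,23,1],[0,0,0,1,-1,29,1],[0,0,0,1,-1,33,1],[0,0,0,1,-1,36,1],[0,0,0,1,-1,37,1]]]' 100; python3 f.py
```

```text
t: 24.05
eef_pos: [0.5198, 0.2212, 0.0277]
tool_rot: [0.114, 0.994, 0.0, -0.001]
force: [0.5, 0.5, -1.6]
finger_gap: 0.0122
grasp_force: 97.8
F [ 0.46  0.52 -1.65] M [ 0.029 -0.021  0.044] z 0.0277
```

```bash
python3 -m inch '[[[0,0,0,0,0,1,1],[0,0,0,0,0,1,1],[0,0,0,0,0,1,0.8],[0,0,0,0,0,1,0.7],[0,0,0,0,0,1,0.5],[0,0,0,0,0,1,0.2],[0,0,0,0,0,1,0],[0,0,0,0,0,1,0]]]' 20; python3 -m inch '[[[0,0,0,0,0,0,0],[0,0,0,0,0,0,0],[0,0,0,0,0,-5,0],[0,0,0,0,0,-20,0],[0,0,0,0,0,-45,0],[0,0,0,0,0,-75,0],[0,0,0,0,0,-105,0],[0,0,0,0,0,-123,0]]]'
python3 - <<'E'
from h import *
c,o=snap("wrist","pics/w3.png"); snap("scene","pics/s11.png")
A=cv2.resize(cv2.imread("pics/w3.png"),(400,300)); B=cv2.resize(cv2.imread("pics/s11.png")[130:300,165:365],(353,300))
cv2.imwrite("pics/c4.png",np.hstack([A,B]))
E
python3 rel.py .45 .1 .33 3.3;python3 rel.py .618 -.077 .33 3.3
```

```text
t: 24.85
eef_pos: [0.5201, 0.2213, 0.0272]
tool_rot: [0.114, 0.994, 0.0, -0.001]
force: [-0.4, 0.8, -0.7]
finger_gap: 0.0815
grasp_force: 0.0
t: 25.65
eef_pos: [0.5212, 0.2216, 0.153]
tool_rot: [0.114, 0.994, 0.001, 0.0]
force: [0.8, -0.0, -0.3]
finger_gap: 0.0852
grasp_force: 0.0
t 25.75 pos [0.5223 0.2221 0.1536] F [ 0.06  0.92 -0.27] shift [  42.4 -134.7 -177. ]
turn [  0.17   0.2  -22.13]
t 25.75 pos [0.5223 0.2221 0.1536] F [ 0.06  0.92 -0.27] shift [-161.3 -269.1 -176.9]
turn [  0.17   0.2  -22.13]
```

View pics/c4.png

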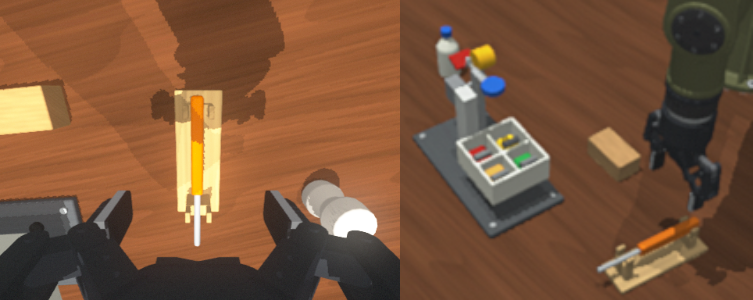

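The rod is back in its rest: handle end (197,97), tip (197,243) in the left image, same as before. The pawl is still off with the weight tipped, and the tray has partly sunk (pad at about (492,86) in the right image). I'll triangulate the pad.

```bash
python3 - <<'E'
from fit import *
snap("top","pics/t4.png"); snap("scene","pics/s12.png")
def blob(fn,r):
    h=cv2.cvtColor(cv2.imread(fn),cv2.COLOR_BGR2HSV)[r[0]:r[1],r[2]:r[3]]; m=cv2.inRange(h,(105,120,60),(125,255,255))
    n,l,s,c=cv2.connectedComponentsWithStats(m); k=1+np.argmax(s[1:,4]); print(s[k]); return c[k]+[r[2],r[0]]
a=blob("pics/t4.png",(150,200,260,320)); b=blob("pics/s12.png",(130,210,175,235)); print(a,b)
s=least_squares(lambda X:np.r_[proj(T,X)[0]-a,proj(S,X)[0]-b],[.618,-.077,.25]); print(s.x,s.fun.round(2))
for z in(.21,.22,.23,.24,.25): print(z,least_squares(lambda p:np.r_[proj(T,[p[0],p[1],z])[0]-a,proj(S,[p[0],p[1],z])[0]-b],[.618,-.077]).cost)
E
python3 rel.py .6165 -.08 .31 1.42
```

```text
[ 19  15  12  12 114]
[ 36  43  13  12 122]
[284.5        170.40350877] [217.18032787 178.46721311]
[ 0.61724627 -0.07878809  0.22995461] [-0.6   0.58 -0.76 -0.12]
0.21 11.722800994313278
0.22 3.4409225224335
0.23 0.6419365522004047
0.24 3.579333712423726
0.25 12.517965578856172
t 25.85 pos [0.5204 0.2213 0.1503] F [-0.48 -0.6  -0.87] shift [-161.5 -271.7 -160.1]
turn [-3.000e-02 -8.000e-02  8.558e+01]
```

```bash
python3 -m inch '[[[0,0,4,0,0,-30,0.5],[0,0,12,-5,-8,-70,1],[0,0,20,-20,-30,-110,1],[0,0,28,-40,-65,-145,1],[0,0,36,-60,-100,-160,1],[0,0,44,-80,-138,-160,1],[0,0,52,-100,-175,-160,1],[0,0,60,-120,-210,-160,1]]]' 60; python3 rel.py .617 -.079 .28 1.42
```

```text
t: 26.65
eef_pos: [0.5897, -0.0123, 0.3084]
tool_rot: [0.598, 0.802, -0.001, -0.002]
force: [1.4, -0.3, 0.7]
finger_gap: 0.0003
grasp_force: 0.0
t 26.65 pos [ 0.5897 -0.0123  0.3084] F [ 1.37 -0.28  0.69] shift [-71.7   7.2  28.2]
turn [-0.22 -0.05 25.25]
```

```bash
python3 -m inch '[[[0,0,6,-18,2,0,1],[0,0,12,-38,4,0,1],[0,0,18,-58,6,5,1],[0,0,25,-70,7,15,1],[0,0,25.2,-71.7,7,25,1],[0,0,25.2,-71.7,7,28,1],[0,0,25.2,-71.7,7,28,1],[0,0,25.2,-71.7,7,28,1]]]'; python3 rel.py .617 -.079 .236 1.42
```

```text
t: 27.45
eef_pos: [0.6173, -0.0763, 0.2818]
tool_rot: [0.755, 0.655, -0.001, -0.001]
force: [0.7, 0.5, 0.3]
finger_gap: 0.0001
grasp_force: 0.0
t 27.45 pos [ 0.6173 -0.0763  0.2818] F [0.66 0.53 0.35] shift [-2.7  0.2 45.8]
turn [-0.12 -0.03  0.5 ]
```

```bash
python3 -m inch '[[[0,0,0,-2,0,10,1],[0,0,0,-2,0,22,1],[0,0,0,-2,0,32,1],[0,0,0,-2,0,40,1],[0,0,0,-2,0,43,1],[0,0,0,-2,0,46,1],[0,0,0,-2,0,49,1],[0,0,0,-2,0,52,1]]]'; python3 f.py
```

```text
t: 28.25
eef_pos: [0.6174, -0.0791, 0.2301]
tool_rot: [0.756, 0.654, -0.0, -0.001]
force: [-0.1, 0.2, 2.2]
finger_gap: -0.0
grasp_force: 1.0
F [-0.06  0.2   2.24] M [0.087 0.166 0.043] z 0.2301
```

```bash
python3 -m inch '[[[0,0,0,0,0,2.5,1],[0,0,0,0,0,5,1],[0,0,0,0,0,7.5,1],[0,0,0,0,0,10,1],[0,0,0,0,0,12.5,1],[0,0,0,0,0,15,1],[0,0,0,0,0,17,1],[0,0,0,0,0,19,1]]]'; python3 f.py
```

```text
t: 29.05
eef_pos: [0.6173, -0.079, 0.2107]
tool_rot: [0.756, 0.654, -0.0, -0.001]
force: [0.8, 0.0, 2.2]
finger_gap: -0.0002
grasp_force: 1.2
F [0.84 0.04 2.19] M [-0.029 -0.256  0.007] z 0.2107
```

```bash
python3 -m inch '[[[0,0,0,0,0,1.3,1],[0,0,0,0,0,2.6,1],[0,0,0,0,0,3.9,1],[0,0,0,0,0,5.2,1],[0,0,0,0,0,6.5,1],[0,0,0,0,0,7.5,1],[0,0,0,0,0,8.5,1],[0,0,0,0,0,9.2,1]]]'; python3 f.py
```

```text
t: 29.85
eef_pos: [0.6171, -0.079, 0.2015]
tool_rot: [0.756, 0.654, -0.001, -0.001]
force: [1.6, 0.7, 2.2]
finger_gap: -0.0
grasp_force: 1.0
F [1.6  0.71 2.2 ] M [-0.033 -0.406 -0.036] z 0.2015
```

```bash
python3 -m inch '[[[0,0,0,0,0,0.4,1],[0,0,0,0,0,0.8,1],[0,0,0,0,0,1.2,1],[0,0,0,0,0,1.6,1],[0,0,0,0,0,2,1],[0,0,0,0,0,2,1],[0,0,0,0,0,2,1],[0,0,0,0,0,2,1]]]'; python3 f.py
```

```text
t: 30.65
eef_pos: [0.6169, -0.079, 0.1994]
tool_rot: [0.756, 0.654, -0.001, -0.001]
force: [0.6, -0.3, 1.3]
finger_gap: 0.0001
grasp_force: 0.6
F [ 0.6  -0.29  1.29] M [-0.05  -0.232  0.04 ] z 0.1994
```

```bash
python3 -m inch '[[[0,0,0,0,0,0.3,1],[0,0,0,0,0,0.6,1],[0,0,0,0,0,0.9,1],[0,0,0,0,0,1.2,1],[0,0,0,0,0,1.2,1],[0,0,0,0,0,1.2,1],[0,0,0,0,0,1.2,1],[0,0,0,0,0,1.2,1]]]'; python3 f.py
```

```text
t: 31.45
eef_pos: [0.617, -0.079, 0.1983]
tool_rot: [0.756, 0.654, -0.001, -0.001]
force: [0.0, -0.1, 0.9]
finger_gap: -0.0001
grasp_force: 0.6
F [ 0.03 -0.1   0.93] M [ 0.07  -0.043 -0.022] z 0.1983
```

```bash
python3 -m inch '[[[0,0,0,0,0,0.2,1],[0,0,0,0,0,0.4,1],[0,0,0,0,0,0.6,1],[0,0,0,0,0,0.8,1],[0,0,0,0,0,0.8,1],[0,0,0,0,0,0.8,1],[0,0,0,0,0,0.8,1],[0,0,0,0,0,0.8,1]]]'; python3 f.py
```

```text
t: 32.25
eef_pos: [0.617, -0.079, 0.1981]
tool_rot: [0.756, 0.654, -0.0, -0.001]
force: [-2.3, 0.7, 4.9]
finger_gap: -0.0001
grasp_force: 2.7
F [-2.25  0.69  4.94] M [ 0.053  0.427 -0.028] z 0.1981
```

```bash
python3 -m inch '[[[0,0,0,0,0,0.2,1],[0,0,0,0,0,0.4,1],[0,0,0,0,0,0.5,1],[0,0,0,0,0,0.5,1],[0,0,0,0,0,0.5,1],[0,0,0,0,0,0.5,1],[0,0,0,0,0,0.5,1],[0,0,0,0,0,0.5,1]]]'; python3 f.py
```

```text
t: 33.05
eef_pos: [0.617, -0.079, 0.198]
tool_rot: [0.756, 0.654, -0.0, -0.001]
force: [-2.9, -0.3, 8.0]
finger_gap: 0.0001
grasp_force: 4.0
F [-2.95 -0.3   8.03] M [ 0.102  0.608 -0.006] z 0.198
```

Position holds while the force rises, so the tray is at the bottom stop. Retracting and checking.

```bash
python3 -m inch '[[[0,0,0,0,0,-2,1],[0,0,0,0,0,-8,1],[0,0,0,0,0,-20,1],[0,0,0,0,0,-40,1],[0,0,0,0,0,-65,1],[0,0,0,0,0,-90,1],[0,0,0,0,0,-110,1],[0,0,0,0,0,-120,1]]]'; python3 -m inch '[[[0,0,0,0,0,0,1],[0,0,0,0,0,0,1],[0,0,0,0,0,0,1],[0,0,0,0,0,0,1],[0,0,0,0,0,0,1],[0,0,0,0,0,0,1],[0,0,0,0,0,0,1],[0,0,0,0,0,0,1]]]'; python3 bl.py 13
python3 -c "
from h import *
cv2.imwrite('pics/c5.png',cv2.resize(cv2.imread('pics/s13.png')[130:350,165:365],(545,600)))"
```

```text
t: 33.85
eef_pos: [0.6182, -0.0792, 0.32]
tool_rot: [0.756, 0.654, 0.001, 0.0]
force: [-0.1, 0.0, -0.8]
finger_gap: 0.0003
grasp_force: 0.0
t: 34.65
eef_pos: [0.6173, -0.0791, 0.317]
tool_rot: [0.756, 0.654, -0.0, -0.001]
force: [0.4, 0.3, -0.0]
finger_gap: 0.0001
grasp_force: 0.0
yellow [36.79 31.85] red [23.73 32.59] blue [42.53 58.02]
```

View pics/c5.png

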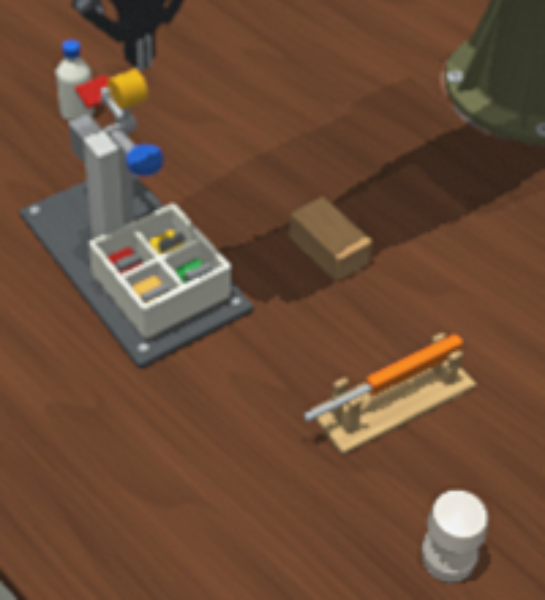

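The tray is down (pad at (144,160)), the pawl is off (weight at (128,88)), the rod is in its rest (tip (308,416), handle end (460,342)), and the bystanders are in place.

```bash
python3 -c "
from plant import close_job
print(close_job())"
```

```text
the job is handed in; nothing more can be done
None
```

The job is handed in at about 35 s of the 69 s allowed: the rod tipped the pawl and it stays off, the tray is pressed down to its stop, the rod is back in its rest, and the glue bottle, figurine and carton look undisturbed in the last picture.

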